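Clear the topping canisters, fetch the tart tamper, sort the canisters back

TASK

The tart tamper is stuck behind the row of topping canisters: first clear all three canisters onto the aluminium side tray, leaving the tamper where it is, then, while they stand there, take the tamper and stand it upright in the middle of the tart tin. Then put the canisters back on the topping station, each standing in the middle of the coaster of its own colour, even if it stood on another before. Do not tip over the canisters or the tamper.

Things in the scene. Friction and masses are not known exactly. Their poses are not given: they have to be found in the camera images.
- red_canister_center (a point): centre (half-way up, on the axis) of the red topping canister: white upright plastic cylinder with a red lid and a red band, 50 mm diameter, 86 mm tall, about 0.15-0.31 kg; z axis up when standing, yaw means nothing. At the start it stands on one of the three coasters, not always its own; its underside is 43 mm below this point
- yellow_canister_center (a point): centre (half-way up, on the axis) of the yellow topping canister: white upright plastic cylinder with a yellow lid and a yellow band, 50 mm diameter, 86 mm tall, about 0.15-0.31 kg; z axis up when standing, yaw means nothing. At the start it stands on one of the three coasters, not always its own; its underside is 43 mm below this point
- blue_canister_center (a point): centre (half-way up, on the axis) of the blue topping canister: white upright plastic cylinder with a blue lid and a blue band, 50 mm diameter, 86 mm tall, about 0.15-0.31 kg; z axis up when standing, yaw means nothing. At the start it stands on one of the three coasters, not always its own; its underside is 43 mm below this point
- tamper_center (a point): centre (half-way up, on the axis) of the wooden tart tamper, 84 mm tall, 0.1-0.2 kg: flat foot 50 mm wide, 14 mm high; straight waist 32 mm wide from 18 to 64 mm up; head 38 mm wide. z up; underside 42 mm below this point. In a row behind the canisters, 90 mm apart, with a white ramekin and a steel ring cutter (58 mm wide, 36 mm high); 60 mm behind it a 50 mm high rail
- red_coaster: flat square red coaster, 74 x 74 mm, 4 mm thick, fixed on the 15 mm thick wooden board of the topping station; origin at the centre of its underside, so its top is 4 mm above the origin; z up, x and y along its sides. The three coasters lie in a row along their y axis, 85 mm apart centre to centre
- yellow_coaster: flat square yellow coaster, 74 x 74 mm, 4 mm thick, fixed on the 15 mm thick wooden board of the topping station; origin at the centre of its underside, so its top is 4 mm above the origin; z up, x and y along its sides. The three coasters lie in a row along their y axis, 85 mm apart centre to centre
- blue_coaster: flat square blue coaster, 74 x 74 mm, 4 mm thick, fixed on the 15 mm thick wooden board of the topping station; origin at the centre of its underside, so its top is 4 mm above the origin; z up, x and y along its sides. The three coasters lie in a row along their y axis, 85 mm apart centre to centre
- side_tray: shallow open aluminium tray, 170 mm (its x) by 280 mm (its y), 18 mm high, walls and floor 4 mm thick, fixed on the counter on the other side from the station, empty at the start; origin at the centre of its underside, inner floor 4 mm above it; z up
- tart_tin: round open dark steel tart tin fixed on the counter between station and tray, 84 mm outer diameter at the bottom, 96 mm at the rim, 15 mm high, wall and floor 3 mm; origin at the centre of its underside, inner floor 3 mm above it; z up

How it is judged (in metres and radians):
On the way, in this order (a step that is already met when the one before it is completed fails the run):
1. all three canisters stand in the side tray, let go, while the tamper is still in its first place (moved less than 30 mm) (x of red_canister_center in the frame of side_tray between -0.08 and 0.08 m and y of red_canister_center in the frame of side_tray between -0.135 and 0.135 m and z of each of red_canister_center, yellow_canister_center, blue_canister_center in the frame of side_tray below 0.055 m and angle between each of red_canister_center, yellow_canister_center, blue_canister_center's own z axis and vertical below 0.15 rad and x of yellow_canister_center in the frame of side_tray between -0.08 and 0.08 m and y of yellow_canister_center in the frame of side_tray between -0.135 and 0.135 m and x of blue_canister_center in the frame of side_tray between -0.08 and 0.08 m and y of blue_canister_center in the frame of side_tray between -0.135 and 0.135 m and linear speed of each of red_canister, yellow_canister, blue_canister below 0.02 m/s and contact force between the fingers and red_canister below 0.2 N and contact force between the fingers and yellow_canister below 0.2 N and contact force between the fingers and blue_canister below 0.2 N and distance of tamper_center from where it was at the start of the episode below 0.03 m), for 0.2 s.
2. the tamper stands released in the tart tin (within 18 mm of its middle) while all three canisters still stand in the side tray (horizontal distance between tamper_center and tart_tin below 0.018 m and z of tamper_center in the frame of tart_tin below 0.052 m and angle between each of tamper_center, red_canister_center, yellow_canister_center, blue_canister_center's own z axis and vertical below 0.15 rad and linear speed of tamper below 0.02 m/s and contact force between the fingers and tamper below 0.2 N and x of red_canister_center in the frame of side_tray between -0.08 and 0.08 m and y of red_canister_center in the frame of side_tray between -0.135 and 0.135 m and z of each of red_canister_center, yellow_canister_center, blue_canister_center in the frame of side_tray below 0.055 m and x of yellow_canister_center in the frame of side_tray between -0.08 and 0.08 m and y of yellow_canister_center in the frame of side_tray between -0.135 and 0.135 m and x of blue_canister_center in the frame of side_tray between -0.08 and 0.08 m and y of blue_canister_center in the frame of side_tray between -0.135 and 0.135 m), for 0.2 s.
At the end, for the whole second after the job is handed in: each canister stands upright (within 0.15 rad) on the coaster of its own colour, its axis within 15 mm of the coaster's centre; the tamper stands upright on the tin's floor within 18 mm of the tin's centre; all released and at rest (horizontal distance between tamper_center and tart_tin below 0.018 m and z of tamper_center in the frame of tart_tin below 0.052 m and angle between each of tamper_center, red_canister_center, yellow_canister_center, blue_canister_center's own z axis and vertical below 0.15 rad and linear speed of each of tamper, red_canister, yellow_canister, blue_canister below 0.02 m/s and contact force between the fingers and tamper below 0.2 N and horizontal distance between red_canister_center and red_coaster below 0.015 m and z of red_canister_center in the frame of red_coaster between 0.04 and 0.053 m and horizontal distance between yellow_canister_center and yellow_coaster below 0.015 m and z of yellow_canister_center in the frame of yellow_coaster between 0.04 and 0.053 m and horizontal distance between blue_canister_center and blue_coaster below 0.015 m and z of blue_canister_center in the frame of blue_coaster between 0.04 and 0.053 m and contact force between the fingers and red_canister below 0.2 N and contact force between the fingers and yellow_canister below 0.2 N and contact force between the fingers and blue_canister below 0.2 N); the robot touches nothing.
It fails at once if the red canister is tipped by more than 0.7 rad (angle between red_canister_center's own z axis and vertical above 0.7 rad).
It fails at once if the yellow canister is tipped by more than 0.7 rad (angle between yellow_canister_center's own z axis and vertical above 0.7 rad).
It fails at once if the blue canister is tipped by more than 0.7 rad (angle between blue_canister_center's own z axis and vertical above 0.7 rad).
It fails at once if the tamper is tipped by more than 0.7 rad (angle between tamper_center's own z axis and vertical above 0.7 rad).
It also fails if it takes over 149 s, if anything falls off the work surface, if the arm or the gripper's body presses on something with over 40 N, if the wrist force passes 120 N, or if a joint passes its speed limit or range.

ROBOT

A 7-joint arm with a two-finger parallel gripper is mounted at the origin on the work surface. World frame = base frame: x ahead of the robot, y to its left, z up, the work surface at z = 0. Lengths are in mm, angles in rad, forces in N, time in s.
With the tool pointing down it reaches from about 425 to 875 mm from the base axis. Payload 8.4 kg.
Tool frame: the origin (TCP) lies at the very end of the fingers, on their centre line; the grasp point (between the pads) lies 19 mm behind it; x points along the fingers, y is the direction in which the jaws open and shut, and the axes are right-handed (so a half turn about x gives the same grasp; the last joint's range is limited). The gripper opens to 87 mm and grips with 3 to 60 N. Pads are 19 mm wide; open, the fingers measure 117 mm over their backs; the gripper's body (75 mm by 190 mm) begins 51 mm behind the grasp point.
Start: joints at [-1.241, 0.333, 0.04, 1.465, -0.013, 1.343, -0.059], TCP at [270.254, 591.123, 222.546] pointing down, gripper open.
Joint ranges: [-2.58, 2.58], [-0.38, 2.09], [-1.3, 1.39], [0.25, 2.4], [-1.5, 4.64], [0.08, 2.09], [-2.65, 2.65]. Speed limits (rad/s): [2.22, 2.22, 2.79, 2.79, 3.14, 3.14, 3.14].

INTERFACE

Orientations are given as a rotation vector (axis times angle).
In Python, from workcell import env, imaging gives the robot as it stands. The module is installed in compiled form; this text tells all that it offers.
- The arm moves only by the shell command python3 -m crank 'ROWS'. ROWS is JSON, a list of rows, each a list of 5 numbers: the shift along the tool's x, y, z in mm, then the turn about the tool's x in degrees, then the finger opening in mm, from 0 to 87. In form: [[x, y, z, twist, claw], ...]. A call has 1 to 12 rows; each row shifts and turns the commanded pose from where the row before left it, along the tool's axes as they then stand; what a row does not reach is not made up. A row lasts 1/8 s, in which the tool goes at most 62.5 mm and 10.7 degrees, less where a joint would pass 70% of its speed; a pose out of reach is approached as far as the arm can. A call is refused whole if a number of a shift passes 62.5 or a number of a turn 10.7, either way. A call with a gripper value outside its range is refused whole. The fingers move at their own pace and stop on an object; the grip force is fixed at half the most. Time passes only in rows, so rows that do not move let the fingers close. It gives the time, the measured TCP pose, the force and the opening at its end, in the units of the state.
- env.sense(): the state, without advancing time (a new reading comes with each control period).
- imaging.snapshot(name): name is "scene" or "top" or "wrist"; returns a dict with "img" (480x640x3 uint8, red, green, blue), "fx", "fy", "cx", "cy" (pixels), "view" (4x4, takes a point from world to camera coordinates); the wrist camera has in their place "mount" (4x4, takes a point from camera to tool coordinates, whose origin is the TCP and whose axes are the tool frame's). Camera axes: x right, y down, z forward; pixel columns grow to the right and rows downward; lengths in mm; the calibration is good to about 2 mm. A picture is of the moment at which its call begins: read the wrist's pose just before it. There is no depth.
- env.hand_in(): hands the job in, once; it reports no verdict.
Trained networks look in the newest picture that a camera, given by its name, has taken for a name from the list of things; names that differ only in an ending like _2 or _b are one class to them, and where a whole thing is asked for, a point or a joint stands for the part that bears it (a point fixed in the world has none). Each returns a list of dicts, best first, with "confidence" (0 to 1); they miss things now and then, are a little off and sometimes report something else, mostly with a low value. They report only what shows in the picture. A call takes as long as a camera call.
- imaging.boxes_of(name, camera): "point" ([column, row] in pixels, amid what is visible of it).
The state is a dict: "t": time; "joint_pos": joint angles; "qvel": joint speeds; "joint_torque": joint torques, N m; "position": TCP position; "orientation": TCP orientation; "contact_force": force on the tool from outside, world axes, zero at the start; "moment": the same for the moment, N m; "grip_width": finger opening in mm.
Only numpy, scipy, OpenCV 4.12 (cv2) and the standard library are available. Lean on these libraries where they do the work, as an engineer would, in place of code of your own. Each camera call takes 0.05 s, during which the arm holds its last target. There are 200 camera calls.

## Working session

There is one attempt and no reset: what is moved stays moved. The work goes in short steps, Python scripts to look and compute and a shell command to move; the robot and the scene stay as the last step left them, time stands still between calls to the robot, and variables do not carry over. Pictures are saved under pics/ and viewed, about 12 in all and at most 16, crops included, and the job is handed in when it is done.

```bash
mkdir -p pics; cat > h.py <<'E'
import numpy as np, cv2
from workcell import env, imaging
from scipy.spatial.transform import Rotation as R
def cam(name):
    s=env.sense(); c=imaging.snapshot(name); 
    if 'mount' in c:
        T=np.eye(4);T[:3,:3]=R.from_rotvec(s['orientation']).as_matrix();T[:3,3]=s['position']
        c['c2w']=T@np.array(c['mount'])
    else: c['c2w']=np.linalg.inv(np.array(c['view']))
    return c
def at(c,px,z):
    d=c['c2w'][:3,:3]@np.array([(px[0]-c['cx'])/c['fx'],(px[1]-c['cy'])/c['fy'],1]); o=c['c2w'][:3,3]
    return o+d*(z-o[2])/d[2]
def proj(c,p):
    q=np.linalg.inv(c['c2w'])@np.append(p,1); return [c['fx']*q[0]/q[2]+c['cx'],c['fy']*q[1]/q[2]+c['cy']]
def save(c,f): cv2.imwrite('pics/'+f,cv2.cvtColor(c['img'],cv2.COLOR_RGB2BGR))
Z=dict(red_canister_center=62,yellow_canister_center=62,blue_canister_center=62,tamper_center=50,red_coaster=19,yellow_coaster=19,blue_coaster=19,side_tray=4,tart_tin=3)
E
python3 - <<'E'
from h import *
np.set_printoptions(precision=1,suppress=True)
s=env.sense();print(s['t'],s['position'],R.from_rotvec(s['orientation']).as_matrix())
for n in ['top','scene']:
    c=cam(n);save(c,n+'1.png');print(n,c['c2w'][:3,3],c['fx'])
    for k,z in Z.items():
        for b in imaging.boxes_of(k,n)[:2]: print(k,np.array(b['point']),round(b['confidence'],2),at(c,b['point'],z))
E
```

```text
0.0 [270.1 590.7 221.7] [[-0.   0.4  0.9]
 [-0.   0.9 -0.4]
 [-1.  -0.   0. ]]
top [373.9  14.4 875.6] 464.9668603135032
red_canister_center [407.2 279.4] 0.83 [ 430.4 -165.2   62. ]
yellow_canister_center [502.5 274.1] 0.9 [ 439.4 -334.3   62. ]
blue_canister_center [451.4 274. ] 0.78 [ 439.7 -243.7   62. ]
tamper_center [492.3 216.2] 0.82 [ 546.1 -328.3   50. ]
red_coaster [484.2 283.2] 0.56 [ 426.1 -317.4   19. ]
yellow_coaster [391.7 295.8] 0.72 [ 403.5 -145.1   19. ]
blue_coaster [436.1 285.7] 0.69 [ 421.7 -227.8   19. ]
side_tray [173.4 234.3] 0.88 [520.5 262.4   4. ]
tart_tin [307.5 237.9] 0.74 [513.6   9.    3. ]
scene [1234.4  -34.6  808. ] 501.81781447276364
red_canister_center [247.7 224.1] 0.95 [ 431.5 -160.9   62. ]
yellow_canister_center [172.3 227.9] 0.76 [ 441.3 -322.4   62. ]
yellow_canister_center [182.8 248.8] 0.73 [ 504.7 -289.4   62. ]
blue_canister_center [204.1 226.9] 0.93 [ 439.1 -254.4   62. ]
tamper_center [161.2 268.9] 0.81 [ 549.2 -327.7   50. ]
red_coaster [182.4 250.8] 0.85 [ 468.7 -304.    19. ]
yellow_coaster [253.5 246.3] 0.95 [ 457.1 -150.1   19. ]
blue_coaster [207.9 249.4] 0.77 [ 465.2 -249.1   19. ]
side_tray [446.2 267.7] 0.74 [513.2 268.    4. ]
tart_tin [326.  265.7] 0.8 [502.6   8.3   3. ]
```

View pics/top1.png

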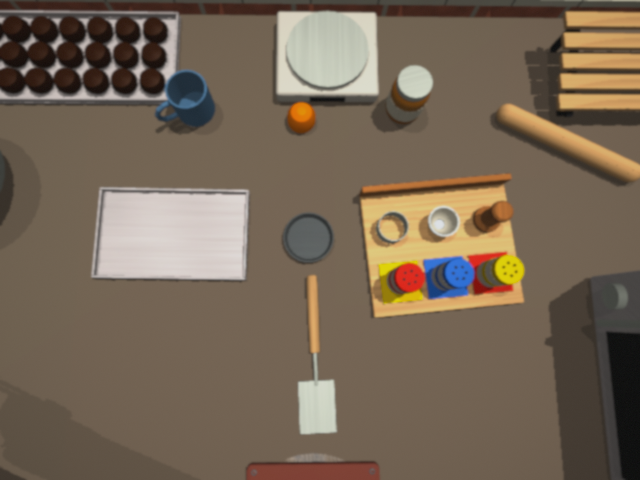

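View pics/scene1.png

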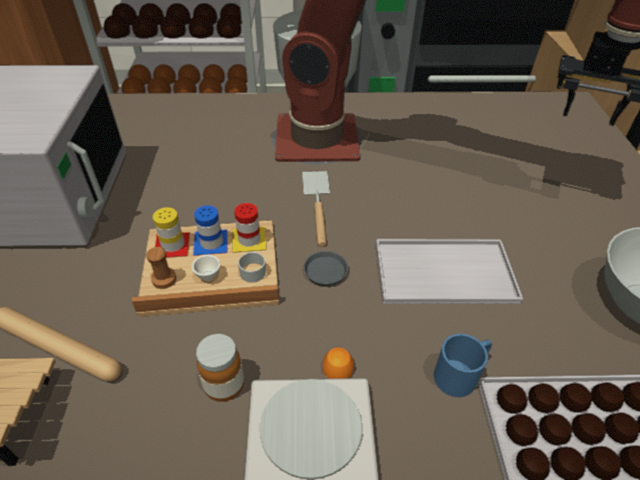

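The top view shows red standing on the yellow coaster (404,280), blue on blue (452,275) and yellow on red (500,271). The tamper is at (490,218), the tin at (308,238) and the tray spans (95–248, 188–280). The scene view agrees. Next I'll refine positions from the lid pixels.

```bash
python3 - <<'E'
from h import *
np.set_printoptions(precision=1,suppress=True)
c=cam('top');h=cv2.cvtColor(c['img'],cv2.COLOR_RGB2HSV)
s=env.sense();print(s['position'],R.from_rotvec(s['orientation']).as_matrix()[:,1],np.round(s['joint_pos'],2))
cr=h[180:330,350:540]
for n,lo,hi in [('red',0,6),('yellow',24,33),('blue',105,120)]:
    m=((cr[...,0]>=lo)&(cr[...,0]<=hi)&(cr[...,1]>150)&(cr[...,2]>60)).astype(np.uint8)
    # lid = brightest blobs
    k,l,st,ce=cv2.connectedComponentsWithStats(m)
    for i in range(1,k):
        if st[i,4]>40: p=ce[i]+[350,180];print(n,st[i],p,cr[l==i].mean(0),at(c,p,105)[:2],at(c,p,19)[:2])
for p in [(409,278),(459,273.5),(509,269)]: print('lid',at(c,p,105)[:2])
for p in [(100,188),(248,189),(246,280),(93,278)]: print('tray',at(c,p,18)[:2])
print('tin',at(c,(308,238),8)[:2])
for p in [(373,316),(522,301)]: print('board',at(c,p,15)[:2])
cv2.imwrite('pics/top1c.png',cv2.resize(cv2.cvtColor(c['img'],4)[170:320,350:540],None,fx=4,fy=4))
E
```

```text
[270.2 591.1 222.5] [ 0.4  0.9 -0. ] [-1.2  0.3  0.   1.5 -0.   1.3 -0.1]
red [119  73  36  18 226] [482.2 258.2] [  2.6 212.7 210.9] [ 462.7 -283.4] [ 472.6 -316.7]
red [ 44  84  31  28 664] [408.8 277.6] [  2.1 214.3 205.9] [ 430.5 -158.6] [ 436.8 -177.9]
red [123  95  40  19 285] [488.9 287.6] [  2.6 214.2 152.3] [ 413.5 -291.6] [ 417.9 -325.7]
yellow [142  75  33  29 752] [508.  269.4] [ 27.1 237.4 199.1] [ 443.8 -325.7] [ 451.6 -363.7]
yellow [ 28  80  45  44 699] [394.9 284.2] [ 25.7 233.6 188.1] [ 419.6 -135. ] [ 424.6 -151.7]
blue [  75   77   48   41 1225] [450.  276.1] [108.5 190.5 183.7] [ 432.8 -227.6] [ 439.3 -254.6]
lid [ 429.8 -158.8]
lid [ 437.1 -242.8]
lid [ 444.4 -327.5]
tray [606.7 400.1]
tray [605.2 121.9]
tray [433.1 122.1]
tray [437.4 400.5]
tin [512.6   8.1]
board [ 367.1 -110.4]
board [ 393.4 -387.3]
```

View pics/top1c.png

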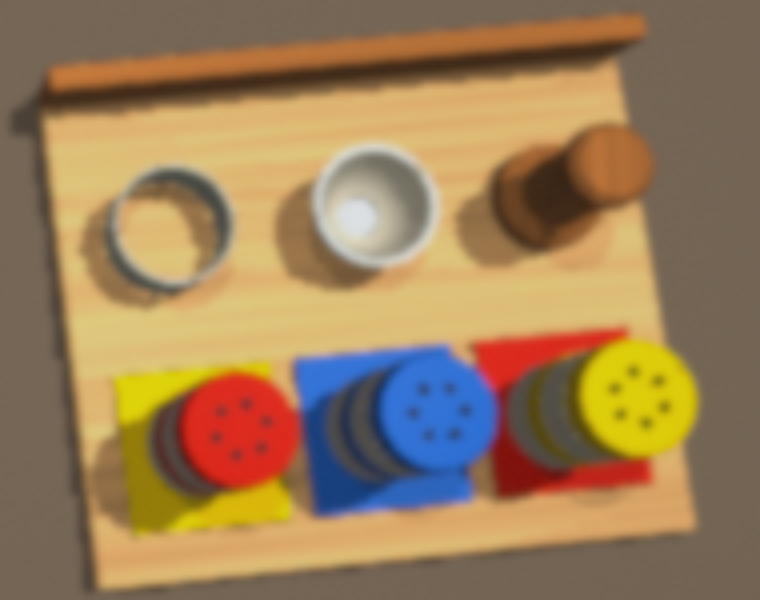

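```bash
cat >> h.py <<'E'
def legs(yaw,*pts):
    "twist needed to jaw yaw (deg), then tool-frame shifts of each leg"
    s=env.sense(); M=R.from_rotvec(s['orientation']).as_matrix(); p=np.array(s['position'])
    a0=np.degrees(np.arctan2(M[1,1],M[0,1])); print('t %.1f'%s['t'],p.round(1),'yaw %.1f twist %.1f tilt %.3f'%(a0,(a0-yaw+90)%180-90,M[2,0]),'grip %.1f'%s['grip_width'],'F',np.round(s['contact_force'],1),'q',np.round(s['joint_pos'],2))
    c,n=np.cos(np.radians(yaw)),np.sin(np.radians(yaw))
    for q in pts:
        d=np.array(q,float)-p; p=np.array(q,float); print(q,np.round([-d[2],d@[c,n,0],d@[n,-c,0]],1))
E
python3 - <<'E'
from h import *
c=cam('top')
for n,p in dict(Y=(202,449),B=(382.5,430.5),R=(563,413)).items(): print(n,at(c,(p[0]/4+350-.4,p[1]/4+170-.4),19)[:2].round(1))
legs(5,(520,262,222),(575,-40,222),(444.4,-327.5,160),(444.4,-327.5,55))
E
```

```text
Y [ 429.  -161.4]
B [ 437.3 -245.5]
R [ 445.2 -330.2]
t 1.1 [270.3 591.1 222.6] yaw 65.4 twist 60.4 tilt -1.000 grip 86.6 F [ 0.1 -0.3  0.2] q [-1.24  0.33  0.04  1.47 -0.01  1.34 -0.06]
(520, 262, 222) [  0.6 220.1 349.6]
(575, -40, 222) [ -0.   28.5 305.6]
(444.4, -327.5, 160) [  62.  -155.2  275. ]
(444.4, -327.5, 55) [105.   0.   0.]
```

```bash
python3 -m crank '[[0,0,0,10,87],[0,0,0,10,87],[0,0,0,10,87],[0,0,0,10,87],[0,0,0,10,87],[0,0,0,10.4,87]]'
python3 -m crank '[[0,27.5,43.7,0,87],[0,27.5,43.7,0,87],[0,27.5,43.7,0,87],[0,27.5,43.7,0,87],[0,27.5,43.7,0,87],[0,27.5,43.7,0,87],[0,27.5,43.7,0,87],[0,27.5,43.7,0,87]]'
python3 -m crank '[[0,4,43.7,0,87],[0,4,43.7,0,87],[0,4,43.7,0,87],[0,4,43.7,0,87],[0,4,43.7,0,87],[0,4,43.7,0,87],[0,4,43.7,0,87]]'
python3 -m crank '[[8,-22,39,0,87],[8,-22,39,0,87],[8,-22,39,0,87],[8,-22,39,0,87],[8,-22,39,0,87],[8,-22,39,0,87],[8,-22,39,0,87],[0,0,0,0,87]]'
python3 - <<'E'
from h import *
legs(5,(444.4,-327.5,160),(444.4,-327.5,55))
c=cam('wrist');save(c,'w1.png')
print(c['c2w'])
for k,z in [('yellow_canister_center',62),('red_coaster',19),('tamper_center',57),('blue_coaster',19)]:
    for b in imaging.boxes_of(k,'wrist')[:2]: print(k,np.round(b['point']),b['confidence'],at(c,b['point'],z).round(1))
print([np.round(proj(c,q)) for q in [(445,-328,105),(445,-330,19)]])
E
```

```text
t: 1.85
position: [270.2, 591.1, 222.5]
orientation: [1.149, 1.247, -1.149]
contact_force: [-0.1, 0.7, -0.2]
grip_width: 86.9
t: 2.85
position: [520.9, 260.8, 222.8]
orientation: [1.145, 1.25, -1.144]
contact_force: [0.9, 0.1, -0.3]
grip_width: 87.1
t: 3.72
position: [574.9, -41.4, 222.8]
orientation: [1.145, 1.249, -1.144]
contact_force: [0.2, 0.3, -0.4]
grip_width: 87.0
t: 4.72
position: [442.7, -329.0, 166.4]
orientation: [1.148, 1.247, -1.15]
contact_force: [-0.0, 0.3, 1.1]
grip_width: 87.0
t 4.7 [ 442.7 -329.   166.4] yaw 4.7 twist -0.3 tilt -1.000 grip 87.0 F [-0.   0.3  1.1] q [-0.16  0.21  0.82  1.81 -0.17  1.19  0.8 ]
(444.4, -327.5, 160) [ 6.4  1.8 -1.3]
(444.4, -327.5, 55) [105.   0.   0.]
[[ 9.96689080e-01  7.89004981e-02  1.96364199e-02  4.36492519e+02]
 [ 8.12950947e-02 -9.62855453e-01 -2.57488806e-01 -2.59077984e+02]
 [-1.40896101e-03  2.58232626e-01 -9.66081739e-01  3.27719775e+02]
 [ 0.00000000e+00  0.00000000e+00  0.00000000e+00  1.00000000e+00]]
yellow_canister_center [320. 243.] 0.59 [ 445.3 -335.6   62. ]
yellow_canister_center [318.  23.] 0.43 [ 432.6 -195.8   62. ]
red_coaster [331. 192.] 0.85 [ 451.9 -305.4   19. ]
tamper_center [460. 244.] 0.76 [ 546.1 -329.4   57. ]
blue_coaster [301. 143.] 0.63 [ 425.3 -269.9   19. ]
[array([321., 251.]), array([320., 221.])]
```

View pics/w1.png

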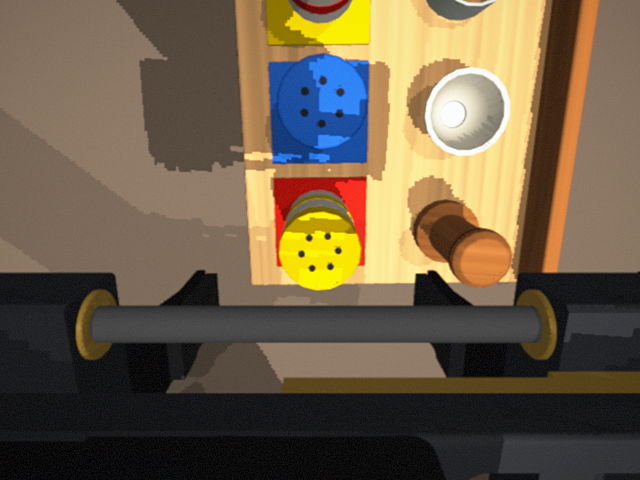

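Lid projections match (320,250), so the estimate is good. Picking yellow.

```bash
python3 -m crank '[[6,1.8,-1.3,0,87],[26,0,0,0,87],[26,0,0,0,87],[26,0,0,0,87],[20,0,0,0,87],[7.5,0,0,0,87],[0,0,0,0,87]]'
python3 -m crank '[[0,0,0,0,0],[0,0,0,0,0],[0,0,0,0,0],[0,0,0,0,0],[0,0,0,0,0],[0,0,0,0,0]]'
python3 -m crank '[[-10,0,0,0,0],[-30,0,0,0,0],[-30,0,0,0,0],[-30,0,0,0,0],[0,0,0,0,0]]'
python3 - <<'E'
from h import *
legs(5,(560,-40,155),(520,346,155),(520,346,41.5))
E
```

```text
t: 5.85
position: [447.0, -324.1, 55.0]
orientation: [1.144, 1.25, -1.145]
contact_force: [0.4, 0.6, 0.6]
grip_width: 87.3
t: 6.6
position: [446.8, -324.2, 55.1]
orientation: [1.144, 1.25, -1.145]
contact_force: [-1.4, 1.4, 1.9]
grip_width: 49.3
t: 7.22
position: [448.2, -324.9, 157.5]
orientation: [1.145, 1.245, -1.142]
contact_force: [0.7, 0.1, -2.2]
grip_width: 49.5
t 7.2 [ 448.2 -324.9  157.5] yaw 5.0 twist 0.0 tilt -1.000 grip 49.5 F [ 0.7  0.1 -2.2] q [-0.17  0.22  0.82  1.82 -0.18  1.17  0.8 ]
(560, -40, 155) [   2.5  136.2 -274.1]
(520, 346, 155) [  -0.    -6.2 -388. ]
(520, 346, 41.5) [113.5   0.    0. ]
```

```bash
python3 -m crank '[[0,19.5,-39,0,0],[0,19.5,-39,0,0],[0,19.5,-39,0,0],[0,19.5,-39,0,0],[0,19.5,-39,0,0],[0,19.5,-39,0,0],[0,19.5,-39,0,0]]'
python3 -m crank '[[0,-0.6,-43,0,0],[0,-0.6,-43,0,0],[0,-0.6,-43,0,0],[0,-0.6,-43,0,0],[0,-0.6,-43,0,0],[0,-0.6,-43,0,0],[0,-0.6,-43,0,0],[0,-0.6,-43,0,0],[0,-0.6,-43,0,0],[0,0,0,0,0],[0,0,0,0,0]]'
python3 - <<'E'
from h import *
legs(5,(520,346,155),(520,346,41.5))
E
```

```text
t: 8.1
position: [558.8, -38.6, 154.1]
orientation: [1.144, 1.25, -1.145]
contact_force: [-0.4, 0.2, -2.1]
grip_width: 49.2
t: 9.48
position: [519.4, 344.0, 153.9]
orientation: [1.143, 1.249, -1.146]
contact_force: [1.0, -0.4, -1.1]
grip_width: 49.4
t 9.5 [519.4 344.  153.9] yaw 5.0 twist 0.0 tilt -1.000 grip 49.4 F [ 1.  -0.4 -1.1] q [-1.    0.34  0.43  1.64 -0.15  1.2  -0.45]
(520, 346, 155) [-1.1  0.7 -2. ]
(520, 346, 41.5) [113.5   0.    0. ]
```

```bash
python3 -m crank '[[30,0,0,0,0],[30,0,0,0,0],[30,0,0,0,0],[14,0,0,0,0],[5,0,0,0,0],[3,0,0,0,0],[0,0,0,0,0],[0,0,0,0,0]]'
python3 -m crank '[[0,0,0,0,87],[0,0,0,0,87],[0,0,0,0,87],[0,0,0,0,87]]'
python3 -m crank '[[-15,0,0,0,87],[-33,0,0,0,87],[-33,0,0,0,87],[-33,0,0,0,87],[0,0,0,0,87]]'
python3 - <<'E'
from h import *
legs(5,(560,-40,155),(437.2,-243.5,155),(437.2,-243.5,55))
E
```

```text
t: 10.48
position: [520.1, 345.2, 43.8]
orientation: [1.145, 1.249, -1.143]
contact_force: [-0.5, 0.3, -2.8]
grip_width: 49.3
t: 10.98
position: [519.8, 344.9, 43.1]
orientation: [1.144, 1.249, -1.144]
contact_force: [0.0, 0.5, 0.1]
grip_width: 81.3
t: 11.6
position: [521.4, 345.7, 161.1]
orientation: [1.149, 1.249, -1.139]
contact_force: [-0.5, 0.2, 0.3]
grip_width: 87.1
t 11.6 [521.4 345.7 161.1] yaw 5.0 twist 0.0 tilt -1.000 grip 87.1 F [-0.5  0.2  0.3] q [-1.    0.33  0.43  1.63 -0.15  1.2  -0.45]
(560, -40, 155) [  6.1   4.8 387.6]
(437.2, -243.5, 155) [  -0.  -140.1  192. ]
(437.2, -243.5, 55) [100.   0.   0.]
```

```bash
python3 -m crank '[[0,0.5,43,0,87],[0,0.5,43,0,87],[0,0.5,43,0,87],[0,0.5,43,0,87],[0,0.5,43,0,87],[0,0.5,43,0,87],[0,0.5,43,0,87],[0,0.5,43,0,87],[0,0.5,43,0,87]]'
python3 -m crank '[[0,-28,38.4,0,87],[0,-28,38.4,0,87],[0,-28,38.4,0,87],[0,-28,38.4,0,87],[0,-28,38.4,0,87],[0,0,0,0,87],[0,0,0,0,87]]'
python3 - <<'E'
from h import *
legs(5,(437.2,-243.5,155),(437.2,-243.5,55))
E
```

```text
t: 12.72
position: [557.8, -41.6, 157.0]
orientation: [1.144, 1.25, -1.144]
contact_force: [0.9, -0.1, 0.1]
grip_width: 86.8
t: 13.6
position: [435.6, -243.2, 157.0]
orientation: [1.145, 1.25, -1.144]
contact_force: [0.2, 1.2, 0.1]
grip_width: 87.0
t 13.6 [ 435.6 -243.2  157. ] yaw 5.0 twist 0.0 tilt -1.000 grip 87.0 F [0.2 1.2 0.1] q [-0.35  0.07  0.81  1.94 -0.06  1.15  0.57]
(437.2, -243.5, 155) [2.  1.5 0.4]
(437.2, -243.5, 55) [100.   0.   0.]
```

Pick blue, carry to (520,261).

```bash
python3 -m crank '[[0,1.5,0.4,0,87],[30,0,0,0,87],[30,0,0,0,87],[30,0,0,0,87],[12,0,0,0,87],[0,0,0,0,87],[0,0,0,0,0],[0,0,0,0,0],[0,0,0,0,0],[0,0,0,0,0],[0,0,0,0,0],[0,0,0,0,0]]'
python3 -m crank '[[-10,0,0,0,0],[-30,0,0,0,0],[-30,0,0,0,0],[-30,0,0,0,0],[0,0,0,0,0]]'
python3 -m crank '[[0,28,-38.4,0,0],[0,28,-38.4,0,0],[0,28,-38.4,0,0],[0,28,-38.4,0,0],[0,28,-38.4,0,0]]'
python3 -m crank '[[0,-1.7,-43,0,0],[0,-1.7,-43,0,0],[0,-1.7,-43,0,0],[0,-1.7,-43,0,0],[0,-1.7,-43,0,0],[0,-1.7,-43,0,0],[0,-1.7,-43,0,0],[0,0,0,0,0],[0,0,0,0,0]]'
python3 - <<'E'
from h import *
legs(5,(520,261,155),(520,261,42))
E
```

```text
t: 15.1
position: [437.3, -244.1, 55.3]
orientation: [1.144, 1.249, -1.144]
contact_force: [0.1, 0.5, 2.9]
grip_width: 49.4
t: 15.72
position: [438.1, -244.7, 157.3]
orientation: [1.146, 1.246, -1.142]
contact_force: [0.8, 0.5, -1.5]
grip_width: 49.5
t: 16.35
position: [559.6, -39.2, 154.0]
orientation: [1.144, 1.25, -1.146]
contact_force: [0.4, -0.5, -1.7]
grip_width: 49.2
t: 17.48
position: [521.1, 257.3, 154.1]
orientation: [1.143, 1.249, -1.146]
contact_force: [0.9, -0.6, -1.6]
grip_width: 49.4
t 17.5 [521.1 257.3 154.1] yaw 5.0 twist 0.0 tilt -1.000 grip 49.4 F [ 0.9 -0.6 -1.6] q [-0.95  0.26  0.49  1.75 -0.13  1.17 -0.34]
(520, 261, 155) [-0.9 -0.8 -3.7]
(520, 261, 42) [113.   0.   0.]
```

```bash
python3 -m crank '[[30,0,0,0,0],[30,0,0,0,0],[30,0,0,0,0],[14,0,0,0,0],[5,0,0,0,0],[3,0,0,0,0],[0,0,0,0,0],[0,0,0,0,0],[0,0,0,0,87],[0,0,0,0,87],[0,0,0,0,87],[0,0,0,0,87]]'
python3 -m crank '[[-15,0,0,0,87],[-33,0,0,0,87],[-33,0,0,0,87],[-33,0,0,0,87],[0,0,0,0,87]]'
python3 -m crank '[[0,1.7,43,0,87],[0,1.7,43,0,87],[0,1.7,43,0,87],[0,1.7,43,0,87],[0,1.7,43,0,87],[0,1.7,43,0,87],[0,1.7,43,0,87]]'
python3 - <<'E'
from h import *
legs(5,(429.8,-160,155),(429.8,-160,55))
E
```

```text
t: 18.98
position: [521.4, 258.3, 43.1]
orientation: [1.144, 1.249, -1.144]
contact_force: [0.2, -0.3, 0.8]
grip_width: 81.4
t: 19.6
position: [523.1, 258.9, 160.8]
orientation: [1.149, 1.248, -1.14]
contact_force: [0.1, -0.2, -0.9]
grip_width: 86.9
t: 20.48
position: [559.4, -41.9, 157.0]
orientation: [1.144, 1.25, -1.144]
contact_force: [0.6, 0.2, 0.2]
grip_width: 87.1
t 20.5 [559.4 -41.9 157. ] yaw 5.0 twist 0.0 tilt -1.000 grip 87.1 F [0.6 0.2 0.2] q [-0.58  0.22  0.67  1.8  -0.15  1.17  0.22]
(429.8, -160, 155) [   2.  -139.4  106.4]
(429.8, -160, 55) [100.   0.   0.]
```

```bash
python3 -m crank '[[0,-35,26.6,0,87],[0,-35,26.6,0,87],[0,-35,26.6,0,87],[0,-35,26.6,0,87],[0,0,0,0,87],[0,0,0,0,87]]'
python3 - <<'E'
from h import *
legs(5,(429.8,-160,155),(429.8,-160,55))
E
```

```text
t: 21.22
position: [429.8, -158.4, 157.2]
orientation: [1.145, 1.249, -1.144]
contact_force: [1.0, 0.2, -0.8]
grip_width: 86.9
t 21.2 [ 429.8 -158.4  157.2] yaw 5.0 twist 0.0 tilt -1.000 grip 86.9 F [ 1.   0.2 -0.8] q [-0.51 -0.06  0.76  2.03  0.04  1.15  0.32]
(429.8, -160, 155) [ 2.2 -0.1  1.6]
(429.8, -160, 55) [100.   0.   0.]
```

```bash
python3 -m crank '[[0,0,1.6,0,87],[30,0,0,0,87],[30,0,0,0,87],[30,0,0,0,87],[12,0,0,0,87],[0,0,0,0,87],[0,0,0,0,0],[0,0,0,0,0],[0,0,0,0,0],[0,0,0,0,0],[0,0,0,0,0],[0,0,0,0,0]]'
python3 -m crank '[[-10,0,0,0,0],[-30,0,0,0,0],[-30,0,0,0,0],[-30,0,0,0,0],[0,0,0,0,0]]'
python3 -m crank '[[0,35,-26.6,0,0],[0,35,-26.6,0,0],[0,35,-26.6,0,0],[0,35,-26.6,0,0]]'
python3 -m crank '[[0,-4,-43.7,0,0],[0,-4,-43.7,0,0],[0,-4,-43.7,0,0],[0,-4,-43.7,0,0],[0,-4,-43.7,0,0],[0,0,0,0,0],[0,0,0,0,0]]'
python3 - <<'E'
from h import *
legs(5,(520,175,155),(520,175,42))
E
```

```text
t: 22.72
position: [430.1, -160.4, 55.3]
orientation: [1.145, 1.249, -1.144]
contact_force: [1.3, 0.3, 3.9]
grip_width: 49.6
t: 23.35
position: [430.6, -160.7, 156.9]
orientation: [1.146, 1.247, -1.142]
contact_force: [-0.2, 0.7, -3.1]
grip_width: 49.4
t: 23.85
position: [559.8, -41.2, 153.6]
orientation: [1.143, 1.251, -1.146]
contact_force: [0.5, 0.2, -1.8]
grip_width: 49.0
t: 24.72
position: [520.2, 172.9, 154.0]
orientation: [1.143, 1.249, -1.146]
contact_force: [0.7, 0.4, -2.7]
grip_width: 50.0
t 24.7 [520.2 172.9 154. ] yaw 5.0 twist 0.0 tilt -1.000 grip 50.0 F [ 0.7  0.4 -2.7] q [-0.91  0.19  0.57  1.83 -0.11  1.16 -0.21]
(520, 175, 155) [-1.  -0.  -2.1]
(520, 175, 42) [113.   0.   0.]
```

```bash
python3 -m crank '[[30,0,0,0,0],[30,0,0,0,0],[30,0,0,0,0],[14,0,0,0,0],[5,0,0,0,0],[3,0,0,0,0],[0,0,0,0,0],[0,0,0,0,0],[0,0,0,0,87],[0,0,0,0,87],[0,0,0,0,87],[0,0,0,0,87]]'
python3 -m crank '[[-15,0,0,0,87],[-33,0,0,0,87],[-33,0,0,0,87],[-33,0,0,0,87],[0,0,0,0,87]]'
python3 -m crank '[[0,4,43.7,0,87],[0,4,43.7,0,87],[0,4,43.7,0,87],[0,4,43.7,0,87],[0,4,43.7,0,87],[0,0,0,0,87]]'
python3 - <<'E'
from h import *
legs(5)
c=cam('top');save(c,'top2.png')
print('tamper head',at(c,(502.1,211.1),99).round(1), 'tin',at(c,(308,238),8).round(1))
for k,z in Z.items():
    for b in imaging.boxes_of(k,'top')[:1]: print(k,np.round(b['point'],1),round(b['confidence'],2),at(c,b['point'],z-(15 if 'can' in k else 0)).round(1))
E
```

```text
t: 26.22
position: [520.8, 173.8, 43.1]
orientation: [1.144, 1.249, -1.144]
contact_force: [-0.1, -0.6, 0.3]
grip_width: 81.1
t: 26.85
position: [522.5, 174.3, 160.6]
orientation: [1.149, 1.248, -1.14]
contact_force: [0.8, 0.1, -1.5]
grip_width: 86.8
t: 27.6
position: [559.5, -46.6, 157.1]
orientation: [1.148, 1.246, -1.15]
contact_force: [-0.5, -0.1, -0.1]
grip_width: 87.0
t 27.6 [559.5 -46.6 157.1] yaw 4.7 twist -0.3 tilt -1.000 grip 87.0 F [-0.5 -0.1 -0.1] q [-0.62  0.23  0.72  1.8  -0.16  1.17  0.23]
tamper head [ 544.9 -325.6   99. ] tin [512.6   8.1   8. ]
red_canister_center [216.  231.1] 0.7 [519.1 174.2  47. ]
yellow_canister_center [122.1 232.6] 0.6 [516.4 341.8  47. ]
blue_canister_center [166.1 230.6] 0.62 [520.  263.6  47. ]
tamper_center [492.9 218.1] 0.93 [ 542.6 -329.2   50. ]
red_coaster [493.4 274. ] 0.59 [ 443.1 -335.8   19. ]
blue_coaster [455.6 276.5] 0.86 [ 438.6 -264.9   19. ]
side_tray [174.9 243.8] 0.83 [502.3 258.8   4. ]
tart_tin [289.3 234.3] 0.53 [520.6  43.6   3. ]
```

View pics/top2.png

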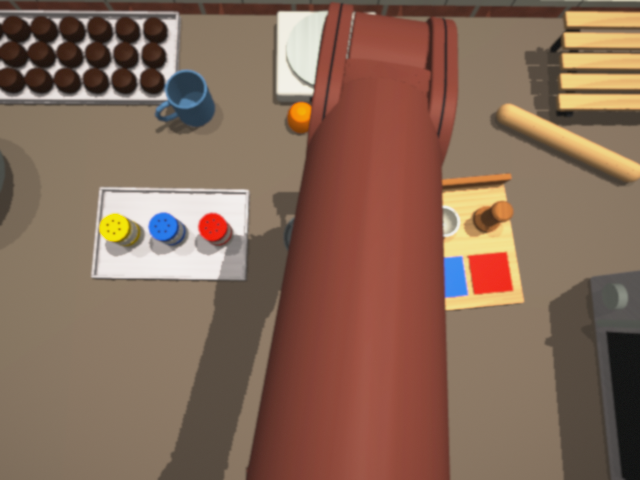

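All three canisters stand in the tray: lids at (116,230), (165,228) and (213,229). The tamper hasn't moved. Next, the tamper.

```bash
python3 -m crank '[[0,-5,40,0,64],[0,-5,40,0,64],[0,-6,40,0,64],[0,-6,40,0,64],[0,-6,40,0,64],[0,-6,40,0,64],[0,-5,38,0,64],[0,0,0,0,64],[0,0,0,0,64]]'
python3 - <<'E'
from h import *
c=cam('wrist');save(c,'w2.png')
legs(5,(545,-327,157),(545,-327,40))
print([np.round(proj(c,q)) for q in [(545,-327,99),(545,-327,15),(445.2,-330.2,19)]])
h=cv2.cvtColor(c['img'],cv2.COLOR_RGB2HSV)
for n,lo,hi in [('red',0,5),('blue',105,120),('yellow',24,33)]:
    m=cv2.inRange(h,(lo,190,60),(hi,255,255));m[265:]=0
    k,l,st,ce=cv2.connectedComponentsWithStats(m)
    for i in range(1,k):
        if st[i,4]>2000: r=cv2.minAreaRect(np.argwhere(l==i)[:,::-1].astype(np.float32));print(n,st[i],r,at(c,r[0],19)[:2].round(1))
E
```

```text
t: 29.22
position: [545.5, -321.7, 156.8]
orientation: [1.144, 1.25, -1.144]
contact_force: [-0.2, 0.4, 0.5]
grip_width: 64.0
t 29.3 [ 545.8 -321.1  156.9] yaw 5.1 twist 0.1 tilt -1.000 grip 64.0 F [ 0.4 -0.1  0.6] q [-0.14  0.42  0.79  1.62 -0.32  1.23  0.8 ]
(545, -327, 157) [-0.1 -1.3  5.8]
(545, -327, 40) [117.   0.   0.]
[array([315., 262.]), array([316., 228.]), array([188., 222.])]
red [ 138  177  101   88 8142] ((188.0, 220.5), (87.0, 100.0), 90.0) [ 444.9 -328.8]
blue [  124    57   108   105 10208] ((177.5598907470703, 108.99760437011719), (106.1950912475586, 103.35735321044922), 87.70938873291016) [ 437. -246.]
yellow [ 116    0  109   40 4171] ((170.0, 19.5), (39.0, 108.0), 90.0) [ 431.9 -187.3]
```

View pics/w2.png

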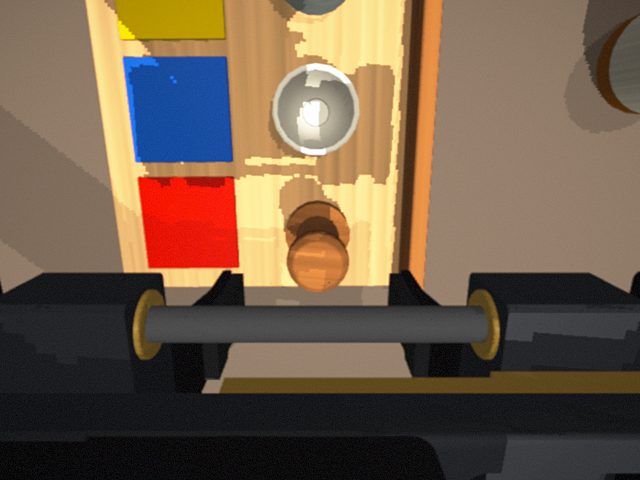

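The tamper head is at (318,263) against a predicted (315,262). The coasters are confirmed.

```bash
python3 -m crank '[[0,0,6.4,0,64],[0,0,0,0,64],[28,0,0,0,64],[30,0,0,0,64],[30,0,0,0,64],[20,0,0,0,64],[8.5,0,0,0,64],[0,0,0,0,64]]'
python3 -m crank '[[0,0,0,0,0],[0,0,0,0,0],[0,0,0,0,0],[0,0,0,0,0],[0,0,0,0,0],[0,0,0,0,0]]'
python3 -m crank '[[-10,0,0,0,0],[-30,0,0,0,0],[-30,0,0,0,0],[-30,0,0,0,0],[0,0,0,0,0]]'
python3 - <<'E'
from h import *
legs(5,(512.6,8.1,145),(512.6,8.1,29))
E
```

```text
t: 30.28
position: [546.0, -328.9, 40.7]
orientation: [1.144, 1.249, -1.144]
contact_force: [-0.5, -0.0, 0.8]
grip_width: 64.1
t: 31.02
position: [546.2, -329.0, 40.9]
orientation: [1.144, 1.249, -1.144]
contact_force: [1.1, -0.4, 3.2]
grip_width: 36.1
t: 31.65
position: [546.7, -329.8, 143.1]
orientation: [1.145, 1.246, -1.143]
contact_force: [-0.5, -1.2, -1.3]
grip_width: 36.0
t 31.6 [ 546.7 -329.8  143.1] yaw 5.0 twist 0.0 tilt -1.000 grip 36.0 F [-0.5 -1.2 -1.3] q [-0.12  0.45  0.79  1.63 -0.33  1.2   0.82]
(512.6, 8.1, 145) [  -1.9   -4.5 -339.6]
(512.6, 8.1, 29) [116.   0.   0.]
```

```bash
python3 -m crank '[[0,-0.6,-38,0,0],[0,-0.6,-38,0,0],[0,-0.6,-38,0,0],[0,-0.6,-38,0,0],[0,-0.6,-38,0,0],[0,-0.6,-38,0,0],[0,-0.6,-38,0,0],[0,-0.6,-38,0,0],[0,0,-36,0,0],[0,0,0,0,0],[0,0,0,0,0]]'
python3 - <<'E'
from h import *
c=cam('wrist');save(c,'w3.png')
legs(5,(512.6,8.1,145),(512.6,8.1,29))
print('tin',[np.round(proj(c,q)) for q in [(512.6,8.1,3),(560.6,8.1,15),(464.6,8.1,15)]])
c=cam('scene');cv2.imwrite('pics/s3.png',cv2.resize(cv2.cvtColor(c['img'],4)[170:320,230:430],None,fx=4,fy=4))
E
```

```text
t: 33.02
position: [510.8, 8.7, 140.0]
orientation: [1.143, 1.25, -1.145]
contact_force: [0.0, 0.1, -1.6]
grip_width: 36.4
t 33.1 [511.    8.3 140.1] yaw 5.0 twist -0.0 tilt -1.000 grip 36.2 F [ 0.3 -0.5 -1. ] q [-0.75  0.12  0.7   1.93 -0.09  1.12  0.07]
(512.6, 8.1, 145) [-4.9  1.6  0.3]
(512.6, 8.1, 29) [116.   0.   0.]
tin [array([319., 224.]), array([383., 233.]), array([256., 222.])]
```

View pics/w3.png

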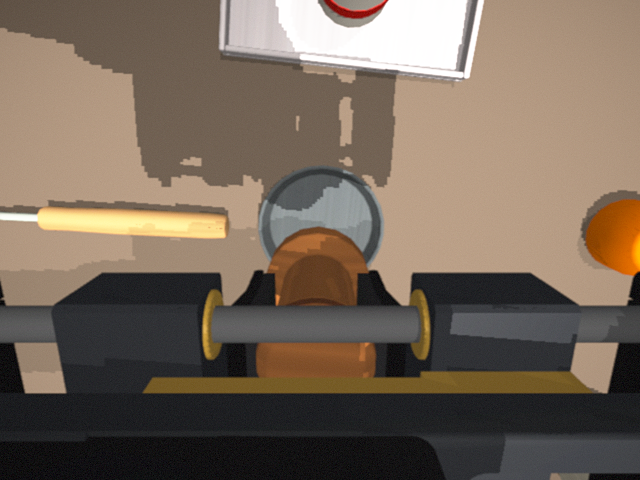

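View pics/s3.png

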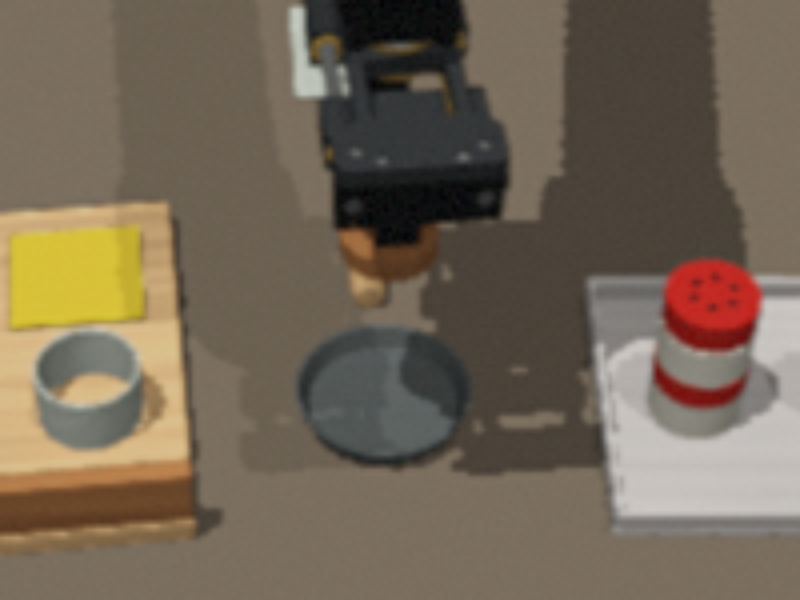

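The tamper hangs upright and the tin centre, at (321,226), matches the prediction. Lowering.

```bash
python3 -m crank '[[0,2,0,0,0],[30,0,0,0,0],[30,0,0,0,0],[25,0,0,0,0],[15,0,0,0,0],[6,0,0,0,0],[3,0,0,0,0],[0,0,0,0,0],[0,0,0,0,0]]'
python3 - <<'E'
from h import *
legs(5,(513,8,29))
E
```

```text
t: 34.25
position: [513.7, 9.7, 32.1]
orientation: [1.145, 1.249, -1.143]
contact_force: [0.3, 0.5, -1.4]
grip_width: 35.9
t 34.2 [513.7   9.7  32.1] yaw 5.0 twist 0.0 tilt -1.000 grip 35.9 F [ 0.3  0.5 -1.4] q [-0.69  0.29  0.66  2.03 -0.23  0.9   0.19]
(513, 8, 29) [ 3.1 -0.9  1.6]
```

```bash
python3 -m crank '[[1.5,-0.4,1,0,0],[1.5,0,0,0,0],[0,0,0,0,0],[0,0,0,0,0]]'
python3 -m crank '[[0,0,0,0,64],[0,0,0,0,64],[0,0,0,0,64],[0,0,0,0,64]]'
python3 -m crank '[[-15,0,0,0,64],[-33,0,0,0,64],[-33,0,0,0,64],[-33,0,0,0,87],[0,0,0,0,87],[0,0,0,0,87]]'
python3 - <<'E'
from h import *
c=cam('wrist');save(c,'w4.png')
legs(5,(560,120,157),(520,174,157))
print('tamper',[np.round(proj(c,q)) for q in [(513,8,3),(513,8,87),(513,8,45)]])
E
```

```text
t: 34.75
position: [513.2, 8.5, 28.8]
orientation: [1.144, 1.249, -1.144]
contact_force: [0.2, -0.2, 2.5]
grip_width: 36.2
t: 35.25
position: [512.8, 8.5, 28.5]
orientation: [1.144, 1.25, -1.145]
contact_force: [-0.7, -0.3, 0.3]
grip_width: 62.1
t: 36.0
position: [512.8, 8.6, 142.7]
orientation: [1.145, 1.25, -1.144]
contact_force: [0.0, 0.2, 0.3]
grip_width: 84.0
t 36.0 [512.5   8.5 142.2] yaw 5.0 twist 0.0 tilt -1.000 grip 85.0 F [-0.9 -0.2 -0.5] q [-0.76  0.12  0.71  1.93 -0.09  1.12  0.07]
(560, 120, 157) [ -14.8   57.1 -106.9]
(520, 174, 157) [ -0.  -35.1 -57.3]
tamper [array([317., 223.]), array([317., 256.]), array([317., 237.])]
```

View pics/w4.png

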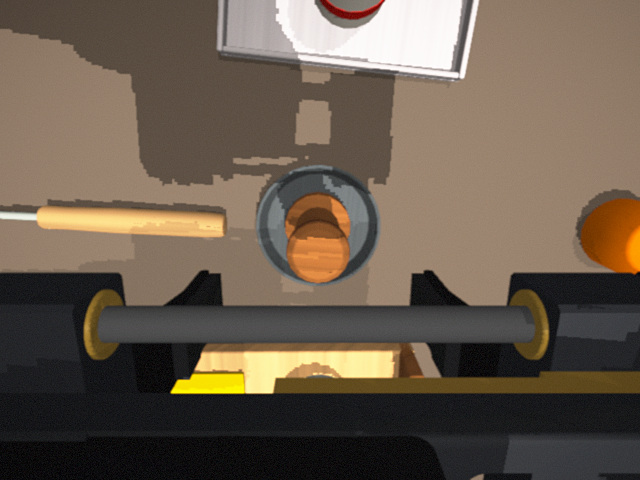

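The tamper stands centred in the tin: head at (318,253), tin at (318,225). Step 2 is done. Next, red.

```bash
python3 -m crank '[[-4,5.7,-41,0,87],[-4,5.7,-41,0,87],[-4,5.7,-41,0,87],[-3,5.7,-41,0,87],[0,0,0,0,87],[0,0,0,0,87]]'
python3 - <<'E'
from h import *
legs(5,(520.8,173.8,43),(520.8,173.8,158),(445.2,-329.8,158))
E
```

```text
t: 36.8
position: [520.9, 173.0, 156.7]
orientation: [1.143, 1.249, -1.146]
contact_force: [0.2, -0.8, 0.3]
grip_width: 86.9
t 36.8 [520.9 173.  156.7] yaw 5.0 twist 0.0 tilt -1.000 grip 86.9 F [ 0.2 -0.8  0.3] q [-0.93  0.19  0.6   1.82 -0.11  1.17 -0.21]
(520.8, 173.8, 43) [113.7  -0.   -0.8]
(520.8, 173.8, 158) [-115.    0.    0.]
(445.2, -329.8, 158) [  -0.  -119.2  495.1]
```

```bash
python3 -m crank '[[30,0,0,0,87],[30,0,0,0,87],[30,0,0,0,87],[18,0,0,0,87],[6,0,0,0,87],[0,0,0,0,87],[0,0,0,0,0],[0,0,0,0,0],[0,0,0,0,0],[0,0,0,0,0],[0,0,0,0,0],[0,0,0,0,0]]'
python3 -m crank '[[-10,0,0,0,0],[-30,0,0,0,0],[-30,0,0,0,0],[-30,0,0,0,0],[-15,0,0,0,0]]'
python3 -m crank '[[0,-9.9,41.3,0,0],[0,-9.9,41.3,0,0],[0,-9.9,41.3,0,0],[0,-9.9,41.3,0,0],[0,-9.9,41.3,0,0],[0,-9.9,41.3,0,0],[0,-9.9,41.3,0,0],[0,-9.9,41.3,0,0],[0,-9.9,41.3,0,0],[0,-9.9,41.3,0,0],[0,-9.9,41.3,0,0],[0,-9.9,41.3,0,0]]'
python3 -m crank '[[0,0,0,0,0],[0,0,0,0,0]]'
python3 - <<'E'
from h import *
legs(5,(445.2,-329.8,157),(445.2,-329.8,58))
E
```

```text
t: 38.3
position: [521.3, 174.0, 43.7]
orientation: [1.144, 1.25, -1.144]
contact_force: [-1.3, -0.1, 1.7]
grip_width: 49.3
t: 38.92
position: [521.9, 174.0, 160.4]
orientation: [1.146, 1.249, -1.143]
contact_force: [0.2, -0.5, -2.5]
grip_width: 49.2
t: 40.42
position: [446.0, -331.1, 158.2]
orientation: [1.144, 1.25, -1.144]
contact_force: [0.2, 0.7, -2.2]
grip_width: 49.4
t: 40.67
position: [446.2, -329.6, 158.1]
orientation: [1.144, 1.25, -1.145]
contact_force: [0.8, 0.7, -2.0]
grip_width: 49.5
t 40.7 [ 446.2 -329.6  158.1] yaw 5.0 twist 0.0 tilt -1.000 grip 49.5 F [ 0.8  0.7 -2. ] q [-0.27  0.27  0.97  1.82 -0.24  1.18  0.86]
(445.2, -329.8, 157) [ 1.1 -1.   0.1]
(445.2, -329.8, 58) [99.  0.  0.]
```

```bash
python3 -m crank '[[30,-1,0,0,0],[30,0,0,0,0],[22,0,0,0,0],[10,0,0,0,0],[5,0,0,0,0],[2,0,0,0,0],[0,0,0,0,0],[0,0,0,0,0]]'
python3 -m crank '[[0,0,0,0,87],[0,0,0,0,87],[0,0,0,0,87],[0,0,0,0,87]]'
python3 -m crank '[[-15,0,0,0,87],[-33,0,0,0,87],[-33,0,0,0,87],[-25,0,0,0,87],[0,0,0,0,87]]'
python3 - <<'E'
from h import *
legs(5,(521.4,258.3,160),(521.4,258.3,43),(521.4,258.3,158),(437.2,-245.8,158))
E
```

```text
t: 41.68
position: [445.7, -330.4, 60.0]
orientation: [1.144, 1.249, -1.144]
contact_force: [0.4, 0.3, -2.2]
grip_width: 49.6
t: 42.18
position: [445.5, -330.3, 59.7]
orientation: [1.144, 1.249, -1.144]
contact_force: [-0.4, -0.0, -0.0]
grip_width: 81.2
t: 42.8
position: [446.4, -331.2, 168.2]
orientation: [1.145, 1.246, -1.142]
contact_force: [0.4, -0.2, 0.6]
grip_width: 87.0
t 42.8 [ 446.4 -331.2  168.2] yaw 5.0 twist 0.0 tilt -1.000 grip 87.0 F [ 0.4 -0.2  0.6] q [-0.28  0.26  0.99  1.81 -0.23  1.19  0.86]
(521.4, 258.3, 160) [   8.2  126.1 -580.7]
(521.4, 258.3, 43) [117.   0.   0.]
(521.4, 258.3, 158) [-115.    0.    0.]
(437.2, -245.8, 158) [  -0.  -127.8  494.8]
```

```bash
python3 -m crank '[[0,9,-41.5,0,87],[0,9,-41.5,0,87],[0,9,-41.5,0,87],[0,9,-41.5,0,87],[0,9,-41.5,0,87],[0,9,-41.5,0,87],[0,9,-41.5,0,87],[0,9,-41.5,0,87],[0,9,-41.5,0,87],[0,9,-41.5,0,87],[0,9,-41.5,0,87],[0,9,-41.5,0,87]]'
python3 -m crank '[[3,9,-41.3,0,87],[3,9,-41.3,0,87],[0,0,0,0,87],[0,0,0,0,87],[0,0,0,0,87]]'
python3 - <<'E'
from h import *
legs(5,(521.4,258.3,43))
E
```

```text
t: 44.3
position: [509.1, 176.4, 165.2]
orientation: [1.144, 1.25, -1.145]
contact_force: [0.5, -0.0, 0.7]
grip_width: 86.9
t: 44.92
position: [520.2, 257.7, 159.6]
orientation: [1.146, 1.248, -1.146]
contact_force: [1.0, -0.3, -1.0]
grip_width: 87.0
t 44.9 [520.2 257.7 159.6] yaw 4.9 twist -0.1 tilt -1.000 grip 87.0 F [ 1.  -0.3 -1. ] q [-1.03  0.26  0.59  1.75 -0.15  1.18 -0.32]
(521.4, 258.3, 43) [116.6   1.2  -0.5]
```

```bash
python3 -m crank '[[30,1,-0.5,0,87],[30,0,0,0,87],[30,0,0,0,87],[20,0,0,0,87],[6.5,0,0,0,87],[0,0,0,0,87],[0,0,0,0,0],[0,0,0,0,0],[0,0,0,0,0],[0,0,0,0,0],[0,0,0,0,0],[0,0,0,0,0]]'
python3 -m crank '[[-10,0,0,0,0],[-30,0,0,0,0],[-30,0,0,0,0],[-30,0,0,0,0],[-15,0,0,0,0]]'
python3 -m crank '[[0,-10.6,41.2,0,0],[0,-10.6,41.2,0,0],[0,-10.6,41.2,0,0],[0,-10.6,41.2,0,0],[0,-10.6,41.2,0,0],[0,-10.6,41.2,0,0],[0,-10.6,41.2,0,0],[0,-10.6,41.2,0,0],[0,-10.6,41.2,0,0],[0,-10.6,41.2,0,0],[0,-10.6,41.2,0,0],[0,-10.6,41.2,0,0]]'
python3 -m crank '[[0,0,0,0,0],[0,0,0,0,0]]'
python3 - <<'E'
from h import *
legs(5,(437.2,-245.8,157),(437.2,-245.8,59))
E
```

```text
t: 46.42
position: [521.0, 259.8, 43.1]
orientation: [1.144, 1.249, -1.144]
contact_force: [-0.7, -0.0, 1.4]
grip_width: 49.0
t: 47.05
position: [521.6, 259.9, 160.0]
orientation: [1.146, 1.249, -1.143]
contact_force: [1.2, -0.2, -1.1]
grip_width: 49.4
t: 48.55
position: [437.0, -245.0, 158.0]
orientation: [1.145, 1.25, -1.144]
contact_force: [1.2, 0.8, -1.8]
grip_width: 49.3
t: 48.8
position: [437.4, -243.4, 157.7]
orientation: [1.144, 1.25, -1.145]
contact_force: [0.8, -0.1, -2.3]
grip_width: 49.1
t 48.8 [ 437.4 -243.4  157.7] yaw 5.0 twist 0.0 tilt -1.000 grip 49.1 F [ 0.8 -0.1 -2.3] q [-0.55  0.09  1.03  1.94 -0.09  1.15  0.61]
(437.2, -245.8, 157) [ 0.7 -0.4  2.4]
(437.2, -245.8, 59) [98.  0.  0.]
```

```bash
python3 -m crank '[[30,-0.4,1.2,0,0],[30,0,0,0,0],[22,0,0,0,0],[10,0,0,0,0],[5,0,0,0,0],[1.5,0,0,0,0],[0,0,0,0,0],[0,0,0,0,0]]'
python3 -m crank '[[0,0,0,0,87],[0,0,0,0,87],[0,0,0,0,87],[0,0,0,0,87]]'
python3 -m crank '[[-15,0,0,0,87],[-33,0,0,0,87],[-33,0,0,0,87],[-25,0,0,0,87],[0,0,0,0,87]]'
python3 - <<'E'
from h import *
legs(5,(520,345,160),(520,345,43),(520,345,158),(428.8,-158,158))
E
```

```text
t: 49.8
position: [437.7, -245.2, 60.0]
orientation: [1.145, 1.249, -1.144]
contact_force: [0.7, 0.3, -1.7]
grip_width: 49.4
t: 50.3
position: [437.4, -245.2, 59.6]
orientation: [1.144, 1.249, -1.144]
contact_force: [0.0, -0.4, 0.3]
grip_width: 81.2
t: 50.92
position: [438.5, -245.8, 167.9]
orientation: [1.146, 1.246, -1.141]
contact_force: [-0.1, 0.0, -0.6]
grip_width: 87.1
t 50.9 [ 438.5 -245.8  167.9] yaw 5.0 twist 0.0 tilt -1.000 grip 87.1 F [-0.1  0.  -0.6] q [-0.58  0.08  1.06  1.93 -0.08  1.17  0.6 ]
(520, 345, 160) [   7.9  132.7 -581.4]
(520, 345, 43) [117.   0.   0.]
(520, 345, 158) [-115.    0.    0.]
(428.8, -158, 158) [  -0.  -134.7  493.1]
```

```bash
python3 -m crank '[[0,9.5,-41.3,0,87],[0,9.5,-41.3,0,87],[0,9.5,-41.3,0,87],[0,9.5,-41.3,0,87],[0,9.5,-41.3,0,87],[0,9.5,-41.3,0,87],[0,9.5,-41.3,0,87],[0,9.5,-41.3,0,87],[0,9.5,-41.3,0,87],[0,9.5,-41.3,0,87],[0,9.5,-41.3,0,87],[0,9.5,-41.3,0,87]]'
python3 -m crank '[[3,9.5,-41.3,0,87],[3,9.5,-41.3,0,87],[0,0,0,0,87],[0,0,0,0,87],[0,0,0,0,87]]'
python3 - <<'E'
from h import *
legs(5,(520,342,43))
c=cam('wrist');save(c,'w5.png')
print([np.round(proj(c,q)) for q in [(520,342,90)]])
E
```

```text
t: 52.42
position: [507.3, 259.6, 165.0]
orientation: [1.144, 1.249, -1.145]
contact_force: [0.5, -0.7, 0.6]
grip_width: 86.9
t: 53.05
position: [519.4, 341.0, 159.6]
orientation: [1.145, 1.248, -1.146]
contact_force: [-0.6, -0.3, 0.4]
grip_width: 87.0
t 53.0 [519.4 341.  159.6] yaw 4.9 twist -0.1 tilt -1.000 grip 87.0 F [-0.6 -0.3  0.4] q [-1.11  0.35  0.58  1.64 -0.2   1.21 -0.41]
(520, 342, 43) [116.6   0.7  -1. ]
[array([318., 246.])]
```

View pics/w5.png

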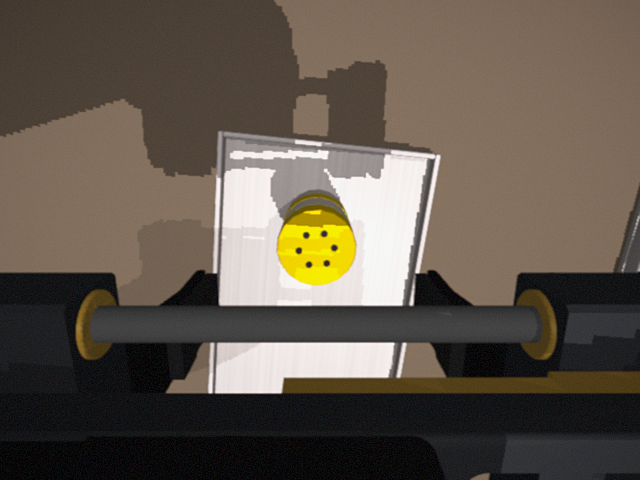

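The lid at (317,246) matches the prediction exactly. Grasp yellow and carry it.

```bash
python3 -m crank '[[30,0.7,-0.6,0,87],[30,0,0,0,87],[30,0,0,0,87],[20,0,0,0,87],[6.5,0,0,0,87],[0,0,0,0,87],[0,0,0,0,0],[0,0,0,0,0],[0,0,0,0,0],[0,0,0,0,0],[0,0,0,0,0],[0,0,0,0,0]]'
python3 -m crank '[[-10,0,0,0,0],[-30,0,0,0,0],[-30,0,0,0,0],[-30,0,0,0,0],[-15,0,0,0,0]]'
python3 -m crank '[[0,-11.2,41.1,0,0],[0,-11.2,41.1,0,0],[0,-11.2,41.1,0,0],[0,-11.2,41.1,0,0],[0,-11.2,41.1,0,0],[0,-11.2,41.1,0,0],[0,-11.2,41.1,0,0],[0,-11.2,41.1,0,0],[0,-11.2,41.1,0,0],[0,-11.2,41.1,0,0],[0,-11.2,41.1,0,0],[0,-11.2,41.1,0,0]]'
python3 -m crank '[[0,0,0,0,0],[0,0,0,0,0]]'
python3 - <<'E'
from h import *
legs(5,(429,-161,157),(429,-161,59))
E
```

```text
t: 54.6
position: [519.7, 343.2, 43.1]
orientation: [1.144, 1.25, -1.144]
contact_force: [-0.6, 0.1, 1.3]
grip_width: 49.5
t: 55.22
position: [520.4, 343.4, 160.1]
orientation: [1.146, 1.249, -1.143]
contact_force: [-0.7, -0.8, -1.7]
grip_width: 49.1
t: 56.72
position: [428.4, -161.2, 157.9]
orientation: [1.145, 1.25, -1.144]
contact_force: [0.2, -0.0, -2.1]
grip_width: 49.4
t: 56.98
position: [429.0, -159.4, 157.9]
orientation: [1.145, 1.25, -1.144]
contact_force: [0.1, 0.1, -2.0]
grip_width: 49.1
t 57.0 [ 429.  -159.4  157.9] yaw 5.0 twist 0.0 tilt -1.000 grip 49.1 F [ 0.1  0.1 -2. ] q [-0.75 -0.09  0.99  2.03  0.08  1.16  0.29]
(429, -161, 157) [ 0.9 -0.1  1.6]
(429, -161, 59) [98.  0.  0.]
```

Lower and release, then withdraw toward (560, 120) for a clear check.

```bash
python3 -m crank '[[30,0,0.6,0,0],[30,0,0,0,0],[22,0,0,0,0],[10,0,0,0,0],[5,0,0,0,0],[1.5,0,0,0,0],[0,0,0,0,0],[0,0,0,0,0]]'
python3 -m crank '[[0,0,0,0,87],[0,0,0,0,87],[0,0,0,0,87],[0,0,0,0,87]]'
python3 -m crank '[[-15,0,0,0,87],[-33,0,0,0,87],[-33,0,0,0,87],[-25,0,0,0,87],[-20,0,0,0,87]]'
python3 -m crank '[[0,15,-41,0,87],[0,15,-41,0,87],[0,15,-41,0,87],[0,15,-41,0,87],[0,15,-41,0,87],[0,15,-41,0,87],[0,15,-41,0,87],[0,15,-41,0,87],[0,0,-41,0,87],[0,0,-41,0,87],[0,0,-41,0,87],[0,0,0,0,87]]'
python3 - <<'E'
from h import *
c=cam('top');save(c,'top3.png');legs(5)
cv2.imwrite('pics/top3c.png',cv2.resize(cv2.cvtColor(c['img'],4)[170:320,280:540],None,fx=3,fy=3))
for n,p,q in [('red',(445,-329.8),19),('blue',(437.2,-245.8),19),('yellow',(429,-161),19)]: print(n,(np.array(proj(c,(*p,105)))-[280,170])*3+1)
print('tin/head',(np.array(proj(c,(513,8,87)))-[280,170])*3+1)
h=cv2.cvtColor(c['img'],cv2.COLOR_RGB2HSV)
E
```

```text
t: 57.98
position: [429.6, -160.5, 60.0]
orientation: [1.145, 1.249, -1.143]
contact_force: [-0.6, -0.2, -2.6]
grip_width: 49.1
t: 58.48
position: [429.2, -160.6, 59.6]
orientation: [1.144, 1.249, -1.144]
contact_force: [0.3, 0.5, 0.1]
grip_width: 81.3
t: 59.1
position: [429.4, -160.5, 186.7]
orientation: [1.145, 1.249, -1.143]
contact_force: [0.3, 0.1, -0.7]
grip_width: 87.0
t: 60.6
position: [507.7, 303.2, 184.8]
orientation: [1.139, 1.252, -1.141]
contact_force: [0.6, 0.5, 0.2]
grip_width: 87.1
t 60.6 [508.5 300.6 185. ] yaw 5.2 twist 0.2 tilt -1.000 grip 86.7 F [-0.6 -0.9  0.5] q [-1.15  0.27  0.65  1.69 -0.17  1.24 -0.37]
red [692.01472902 296.98392533]
blue [543.26144326 311.26895452]
yellow [391.94137312 326.39213575]
tin/head [ 86.18396056 182.66919683]
```

View pics/top3c.png

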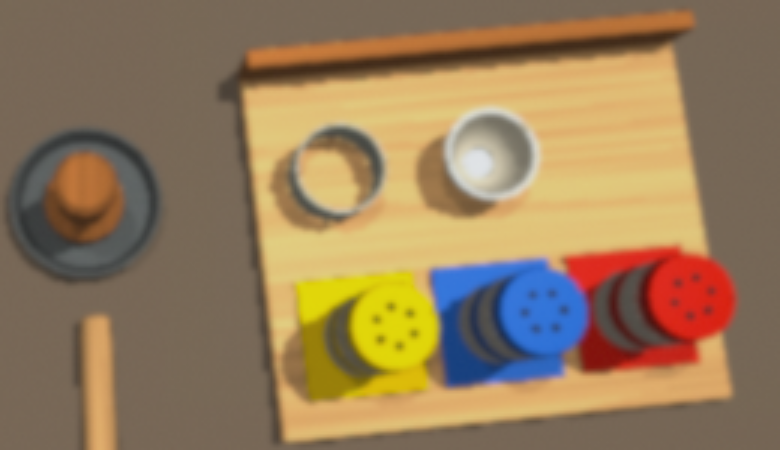

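All lids sit within about 3 px of the 3x-scaled prediction (under 2 mm): yellow (395,326), blue (544,312), red (692,297). The tamper is centred in the tin at (85,190).

```bash
python3 -m crank '[[0,0,0,0,87],[0,0,0,0,87],[0,0,0,0,87]]'; python3 -c "
from workcell import env
print(env.hand_in())"
```

```text
t: 61.02
position: [509.4, 298.5, 185.7]
orientation: [1.145, 1.249, -1.145]
contact_force: [0.2, -0.4, -0.8]
grip_width: 87.1
the job is handed in; nothing more can be done
None
```

The job is done and handed in at about 61 s of the 149 s allowed; the hand-in reports no verdict.

I moved the three canisters to the side tray and stood the tamper in the tart tin. Then I put each canister back on the coaster of its own colour, with red and yellow swapped from where they started.

- **Canisters:** in the last top view they stand upright, with their lids within about 2 mm of the spots expected over the coaster centres.
- **Tamper:** it stands upright in the middle of the tin. The fingers closed to 36 mm on it instead of the expected 32 mm waist, so they probably held the taper below the head. It still lifted and set down upright.
- **Arm:** it ended clear of everything, about 185 mm above the empty tray, with the gripper open.

No check failed. Forces stayed under 4 N in every reading.

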